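# Hang the knob blanks in the press's gravity chute

### The job

Two square-headed brass knob blanks lie on their sides on the bench. Hang both of them in the sloping chute of the little press, each face up with its post down in the slot between the rails, like the one that already hangs there, so that they run down and sit head to head in one row behind it; then swing the keeper over so that it is fully shut over the row. Leave the other loose things on the bench where they are.

Things in the scene. Friction and masses are not known exactly. Their poses are not given: they have to be found in the camera images.
- blank1_head (a point): Brass knob blank, 70 g: cushion-shaped square head 28 x 28 x 8 mm, a square post 10 x 10 x 30 mm out of the middle of its underside. This point: centre of the head, mid-thickness. +z out of the face, -z along the post (tip at 34 mm); x, y square to the head's sides. Starts on its side: post 17 degrees below level, two head sides (+-x) upright, this point 14.6 mm above the bench.
- blank2_head (a point): A second blank, the same as blank1 in every way, lying on its side on the bench elsewhere.
- blank0_head (a point): A third blank, the same, that already hangs face up at the foot of the chute against the stop: the pattern for the others. It must stay there.
- track: The chute: two slippery steel rails 5 mm wide, 14 mm deep, slot 12.5 mm between them (23 mm over both), sloping 28 degrees. Origin: middle of the slot at the rails' upper end, level with their tops, 130 mm above the bench. +y down the slope, z square to the rails, x across. Stop face at y = 165 mm: heads of the full row centre at y = 151, 123, 95 mm, z = 4 mm. Hung blanks slide down by themselves.
- load_point (a point): Where a blank can be hung in: centre of a head hung in the open upper length of the chute (track y = 38, z = 4 mm). From y = 0 to 65 mm nothing stands beside or above the rails, and only their own thin posts under them; the slot is open above and clear below for the posts. Axes as the track's.
- row_end (a point): Where the last head of the full row of three centres (track y = 95, z = 4 mm). Axes as the track's.
- keeper (a joint): Keeper: a hinged aluminium bar, axis along the slope at track x = 34, z = 7 mm. 0 = shut: the bar (14 mm wide, 4 thick, y = 72 to 158 mm) lies over the slot 3 mm above the heads, its down-turned tongue 6 mm behind the last head, so it shuts only over a row that is home. Opens up and over to +x, 2.4 rad at most; starts open at 1.9 to 2.35. Stiff: stays where left, about 1 N at the bar moves it.
- keeper_bar (a point): Middle of the keeper bar's outer face (its upper face when shut) at track y = 100 mm; 34 mm from the hinge axis. Turns with the keeper; when shut its axes are the track's and it stands 15 mm above the rail tops.
- keeper_tab (a point): The finger tab on the bar's free edge (track y = 118 mm): a plate 30 mm long, 3 mm thick, with a 6 mm round bead along its edge; 54 mm from the hinge axis.
- feeder: The press that the chute belongs to, fixed on the bench: a grey base plate 76 mm wide under the chute, and a steel pillar die set (84 x 84 mm, 141 mm high) beyond the chute's lower end. Origin on the bench; +y is downhill seen from above; the chute's upper end is 125 mm from it along -y, the die set's centre 79 mm along +y.
- small_pot2: Bystander: a small clear-lidded white pot, 41 mm wide, 22 mm high, between the two blanks. Origin under its centre.
- ring_clamp: Bystander: a wooden ring clamp, 22 x 120 x 22 mm, lying to the left of the blanks. Origin under its centre, y along its length.
- goblet: Bystander: a clear plastic beaker, 76 mm wide, 65 mm high. Origin under its centre.
- round_pliers: Bystander: black-handled pliers, 53 x 144 x 10 mm, lying flat. Origin under its centre, y along its length.
- caliper: Bystander: a steel vernier caliper, 63 x 195 x 8 mm, lying flat. Origin under its centre, y along its length.

How it is judged:
On the way, in this order (a step that is already met when the one before it is completed fails the run):
1. both blanks hang face up in the chute, head to head behind the first one, with the keeper still open (x of blank1_head in the frame of track between -0.004 and 0.004 m and y of blank1_head in the frame of track between 0.086 and 0.13 m and z of blank1_head in the frame of track between 0.001 and 0.007 m and angle between the z axis of each of blank1_head, blank2_head, blank0_head and the z axis of track, either way round below 0.12 rad and angle between each of blank1_head, blank2_head, blank0_head's own z axis and vertical below 0.8 rad and x of blank2_head in the frame of track between -0.004 and 0.004 m and y of blank2_head in the frame of track between 0.086 and 0.13 m and z of blank2_head in the frame of track between 0.001 and 0.007 m and x of blank0_head in the frame of track between -0.004 and 0.004 m and y of blank0_head in the frame of track between 0.142 and 0.156 m and z of blank0_head in the frame of track between 0.001 and 0.007 m and value of joint keeper above 0.5 rad), for 0.2 s.
2. the keeper is shut over the row (value of joint keeper below 0.07 rad), for 0.2 s.
At the end, for the whole second after the job is handed in: All three blanks hang at rest in the chute, face up, heads flat on the rails (within 3 mm and 7 degrees), in one row against the stop (no gaps over about 9 mm in all); the keeper is shut (under 0.07 rad) (x of blank1_head in the frame of track between -0.004 and 0.004 m and y of blank1_head in the frame of track between 0.086 and 0.13 m and z of blank1_head in the frame of track between 0.001 and 0.007 m and angle between the z axis of each of blank1_head, blank2_head, blank0_head and the z axis of track, either way round below 0.12 rad and angle between each of blank1_head, blank2_head, blank0_head's own z axis and vertical below 0.8 rad and x of blank2_head in the frame of track between -0.004 and 0.004 m and y of blank2_head in the frame of track between 0.086 and 0.13 m and z of blank2_head in the frame of track between 0.001 and 0.007 m and x of blank0_head in the frame of track between -0.004 and 0.004 m and y of blank0_head in the frame of track between 0.142 and 0.156 m and z of blank0_head in the frame of track between 0.001 and 0.007 m and value of joint keeper below 0.07 rad and linear speed of each of blank0, blank1, blank2 below 0.02 m/s); the robot touches nothing.
It fails at once if the small pot is moved more than 3 cm (distance of small_pot2 from where it was at the start of the episode above 0.03 m).
It fails at once if the ring clamp is moved more than 3 cm (distance of ring_clamp from where it was at the start of the episode above 0.03 m).
It fails at once if the beaker is moved more than 3 cm (distance of goblet from where it was at the start of the episode above 0.03 m).
It fails at once if the pair of pliers is moved more than 3 cm (distance of round_pliers from where it was at the start of the episode above 0.03 m).
It fails at once if the caliper is moved more than 3 cm (distance of caliper from where it was at the start of the episode above 0.03 m).
It also fails if it takes over 61 s, if anything falls off the work surface, if the arm or the gripper's body presses on something with over 40 N, if the wrist force passes 120 N, or if a joint passes its speed limit or range.

### The arm

A 7-joint arm with a two-finger parallel gripper is mounted at the origin on a cart in front of the work surface, level with it; the furniture and walls round the work are solid. World frame = base frame: x ahead of the robot, y to its left, z up, the work surface at z = 0. Lengths are in m, angles in rad, forces in N, time in s.
With the tool pointing down it reaches from about 0.425 to 0.925 m from the base axis. Payload 6.8 kg.
Tool frame: the origin (TCP) lies on the front face of the gripper's body, between the roots of the fingers; the fingertips stand 73 mm ahead of it and the grasp point (between the pads) lies 54 mm ahead of it (env.nose_length is the distance from the TCP to the fingertips, in m); z points along the fingers, y is the direction in which the jaws open and shut (so a half turn about z gives the same grasp; the last joint's range is limited). The gripper opens to 85 mm and grips with 20 to 120 N. Pads are 22 mm wide; open, the fingers measure 114 mm over their backs; the gripper's body (76 mm by 85 mm) begins 54 mm behind the grasp point. The pads swing forward as they close: fully open they stand 13 mm farther back than shut.
Start: joints at [-1.414, 0.477, 0.022, 1.555, -0.011, 1.109, -0.083], TCP at [0.177, 0.651, 0.304] pointing down, gripper open.
Joint ranges: [-2.96, 2.96], [-0.34, 2.1], [-1.41, 1.46], [0.24, 2.44], [-1.37, 4.51], [0.17, 1.92], [-2.96, 2.96]. Speed limits (rad/s): [2.39, 2.39, 3.14, 3.14, 3.14, 3.14, 3.14].

### API

Orientations are given as a unit quaternion [w, x, y, z].
In Python, from cell import env, kin, camera, calibration, job gives the robot as it stands. The module is installed in compiled form; this text tells all that it offers. Calls block until the motion is done:
- env.reach(position, orientation): joint-space move of the TCP to a pose.
- env.movel(position, velocity=0.15, rot=None, stop_force=None): straight line of the TCP; rot=None keeps the orientation; velocity is the mean speed in m/s. With stop_force (N) it stops when the force on the tool has changed by that much, and returns True; else False.
- env.goto_joints(angles): joint-space move.
- env.grip(opening, f_grip=None): finger opening in m; f_grip is the grip in N (None keeps the last); returns when the fingers have stopped.
- env.dwell(seconds).
- kin.inverse_kinematics(position, orientation): joint angles nearest the present ones, or None.
- env.get_state(): the state.
- camera(name): name is "scene" or "side" or "wrist"; returns (picture, depth): 420x560x3 uint8, blue, green, red; 420x560 float32, m along the optical axis (not along the pixel's ray), 0 where there is no reading.
- calibration(name): a dict with "fx", "fy", "cx", "cy" (pixels), "rvec" (rotation vector, rad) and "tvec" (3), from world to camera coordinates, as OpenCV has them. Camera axes: x right, y down, z forward; pixel columns grow to the right and rows downward; lengths in m; the calibration is good to about 2 mm. The wrist camera is an equidistant fisheye: a pixel r from the principal point sees the ray r / f radians off the axis. A picture is of the moment at which its call begins: read the wrist's pose just before it. calibration takes no time and is no camera call; for the wrist camera it gives the pose at the moment of the call.
A pose or a line that the arm cannot do raises env.PlanningError and nothing moves.
- job.job_done(): hands the job in, once; it reports no verdict.
The state is a dict: "time": time; "qpos": joint angles; "joint_velocities": joint speeds; "joint_torque": joint torques, N m; "tcp_pos": TCP position; "orientation": TCP orientation; "force": force on the tool from outside, world axes, zero at the start; "torque": the same for the moment, N m; "opening": finger opening in m.
Only numpy, scipy, OpenCV 4.12 (cv2) and the standard library are available. Lean on these libraries where they do the work, as an engineer would, in place of code of your own. Each camera call takes 0.05 s, during which the arm holds its last target.

## Working session

There is one attempt and no reset: what is moved stays moved. The work goes in short steps, each a Python script; the robot and the scene stay as the last script left them, time stands still between calls to the robot, and variables do not carry over. Pictures are saved under pics/ and viewed, and the job is handed in when it is done.

```bash
mkdir -p pics; ls; python3 - <<'E'
from cell import env,kin,camera,calibration,job
import cv2,numpy as np
s=env.get_state();print(s['time'],s['tcp_pos'],s['orientation'],env.nose_length)
for n in ("scene","side","wrist"):
    c=calibration(n);print(n,{k:np.round(v,4).tolist() for k,v in c.items()})
    p,d=camera(n);cv2.imwrite(f"pics/{n}0.png",p);np.savez(f"pics/{n}0.npz",p=p,d=d)
    print(d[d>0].min(),d.max())
E
```

```text
pics
0.0 [0.17655159 0.65102494 0.30293117] [-5.31222804e-05  1.32012642e-01  9.91247617e-01 -9.06669052e-04] 0.0726
scene {'fx': 521.2333, 'fy': 521.2333, 'cx': 280.6265, 'cy': 203.5344, 'rvec': [2.2322, -0.7203, 0.311], 'tvec': [-0.4986, 0.1871, 1.3959]}
0.29310486 3.9457397
side {'fx': 522.1417, 'fy': 522.1417, 'cx': 280.0789, 'cy': 213.5371, 'rvec': [2.2629, -0.3641, 0.1782], 'tvec': [-0.5116, 0.0887, 1.2308]}
0.25962147 3.7534502
wrist {'fx': 325.1923, 'fy': 325.1923, 'cx': 282.6069, 'cy': 217.4451, 'rvec': [-2.3193, -1.7757, -0.2324], 'tvec': [-0.6745, -0.0342, 0.3795]}
0.050000135 1.314988
```

View pics/scene0.png

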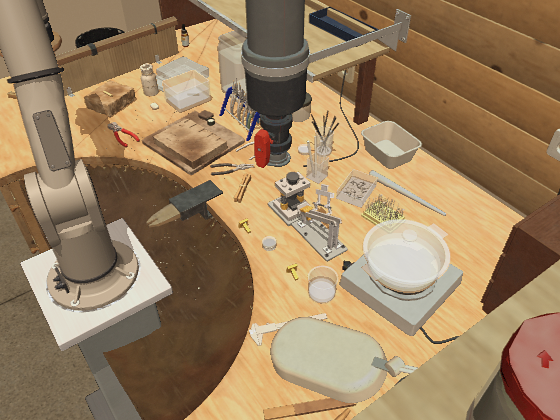

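View pics/side0.png

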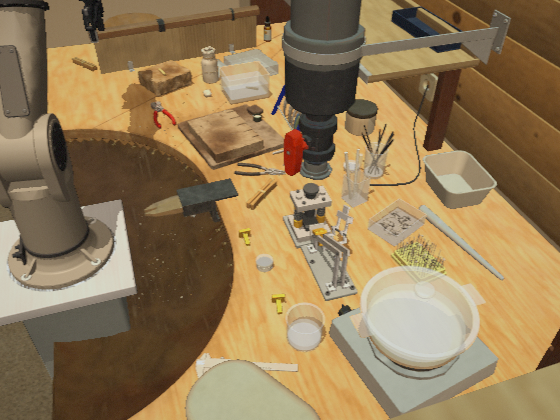

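View pics/wrist0.png

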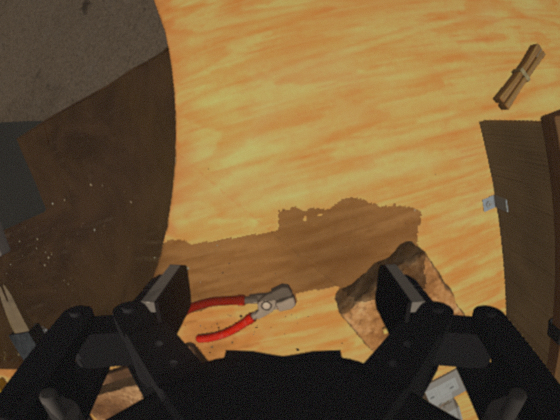

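The scene view shows blanks at about (245,226) and (293,271), the pot at (269,243), the beaker at (321,285), and the feeder at about (305,215). The side view shows the blanks at (245,236) and (279,302). I'll zoom in and locate them.

```bash
cat > h.py <<'E'
import cv2,numpy as np
from scipy.spatial.transform import Rotation as R
def world_from_pix(c,uv,z):
    Rm=cv2.Rodrigues(np.array(c['rvec'],float))[0];t=np.array(c['tvec'],float).ravel()
    uv=np.atleast_2d(uv).astype(float)
    d=np.c_[(uv[:,0]-c['cx'])/c['fx'],(uv[:,1]-c['cy'])/c['fy'],np.ones(len(uv))]@Rm
    o=-Rm.T@t
    return o+d*((z-o[2])/d[:,2])[:,None]
def depth_pts(c,d,mask=None):
    Rm=cv2.Rodrigues(np.array(c['rvec'],float))[0];t=np.array(c['tvec'],float).ravel()
    v,u=np.nonzero((d>0)&(mask if mask is not None else True))
    z=d[v,u];P=np.c_[(u-c['cx'])/c['fx']*z,(v-c['cy'])/c['fy']*z,z]
    return (P-t)@Rm,u,v
E
python3 - <<'E'
from cell import calibration
import cv2,numpy as np
from h import *
for n,(x0,y0,x1,y1) in {"scene":(220,160,370,310),"side":(220,175,370,325)}.items():
    a=np.load(f"pics/{n}0.npz");p,d=a['p'],a['d'];c=calibration(n)
    cv2.imwrite(f"pics/{n}0z.png",cv2.resize(p[y0:y1,x0:x1],(600,600),interpolation=cv2.INTER_CUBIC))
    hsv=cv2.cvtColor(p,cv2.COLOR_BGR2HSV)
    m=cv2.inRange(hsv,(22,150,90),(34,255,255))
    nn,l,st,ce=cv2.connectedComponentsWithStats(m)
    for i in range(1,nn):
        if st[i,4]>12:
            P,u,v=depth_pts(c,d,l==i)
            print(n,st[i],ce[i].round(1),P.mean(0).round(4),P.min(0).round(3),P.max(0).round(3))
E
```

```text
side [239 228  11   4  26] [244.2 229.7] [ 0.4185 -0.0897  0.0285] [ 0.406 -0.094  0.025] [ 0.431 -0.087  0.032]
side [315 230  11   4  20] [320.2 231.3] [ 0.5704 -0.1933  0.0712] [ 0.558 -0.197  0.068] [ 0.582 -0.188  0.075]
side [243 233   7  11  48] [245.8 238.2] [ 0.4179 -0.1042  0.0136] [ 0.414 -0.121 -0.001] [ 0.423 -0.088  0.022]
side [272 294  13   4  39] [278.  295.2] [ 0.4317 -0.3076  0.0285] [ 0.419 -0.313  0.025] [ 0.445 -0.301  0.032]
side [276 298   6  15  64] [278.5 305. ] [ 0.4283 -0.3215  0.014 ] [ 0.423 -0.337 -0.002] [ 0.437 -0.3    0.023]
```

View pics/scene0z.png

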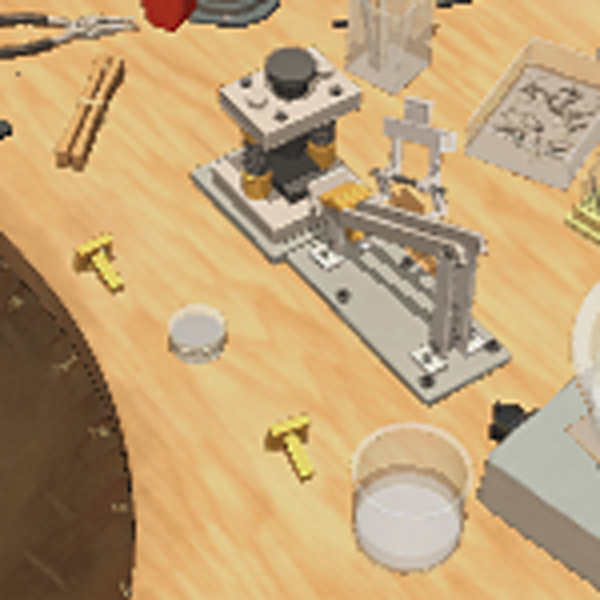

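View pics/side0z.png

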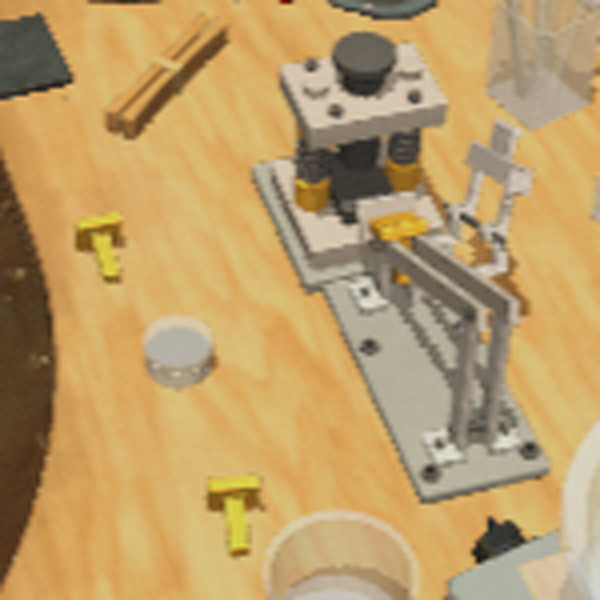

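Blank 1 and blank 2 (which is which doesn't matter) lie with their posts toward about -y. Next I'll make a top-down map from depth for the chute, the hanging instrument and the obstacles.

```bash
python3 - <<'E'
from cell import calibration
import cv2,numpy as np
from h import *
for n in ("scene","side"):
    a=np.load(f"pics/{n}0.npz");c=calibration(n)
    P,u,v=depth_pts(c,a['d']);col=a['p'][v,u]
    k=(P[:,0]>.3)&(P[:,0]<.75)&(P[:,1]>-.5)&(P[:,1]<.1)&(P[:,2]<.6)&(P[:,2]>-.02)
    Q=P[k];o=np.argsort(Q[:,2])
    im=np.zeros((600,450,3),np.uint8);hm=np.zeros((600,450),np.uint8)
    for q,cc in zip(Q[o],col[k][o]):
        r,cl=int((.1-q[1])*1000),int((q[0]-.3)*1000)
        cv2.circle(im,(cl,r),1,cc.tolist(),-1);cv2.circle(hm,(cl,r),1,int(np.clip(q[2]*1000+20,0,255)),-1)
    cv2.imwrite(f"pics/{n}top.png",np.hstack([im,cv2.applyColorMap(hm,cv2.COLORMAP_JET)])[:, :800])
    b=(abs(P[:,0]-.55)<.1)&(abs(P[:,1]+.4)<.03)&(P[:,2]<.03)
    print(n,'bench z',np.median(P[b,2]), 'high', [ (P[(P[:,2]>z)&(P[:,2]<z+.05)&k][:, :2].min(0).round(2),P[(P[:,2]>z)&(P[:,2]<z+.05)&k][:, :2].max(0).round(2)) for z in (.16,.25,.4,.5)if ((P[:,2]>z)&(P[:,2]<z+.05)&k).any()])
E
```

```text
scene bench z 0.01688292115612801 high [(array([ 0.56, -0.5 ]), array([0.73, 0.1 ])), (array([0.59, 0.03]), array([0.75, 0.1 ])), (array([0.59, 0.02]), array([0.75, 0.1 ])), (array([0.6 , 0.04]), array([0.74, 0.1 ]))]
side bench z 0.017261028520350868 high [(array([ 0.56, -0.5 ]), array([0.73, 0.1 ])), (array([0.59, 0.02]), array([0.75, 0.1 ])), (array([0.59, 0.02]), array([0.75, 0.1 ])), (array([0.67, 0.04]), array([0.67, 0.04]))]
```

View pics/sidetop.png

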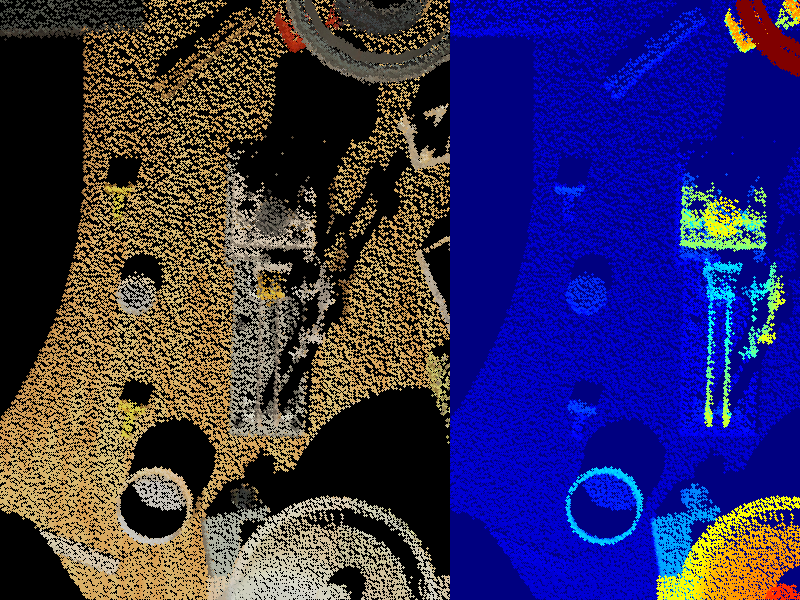

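View pics/scenetop.png

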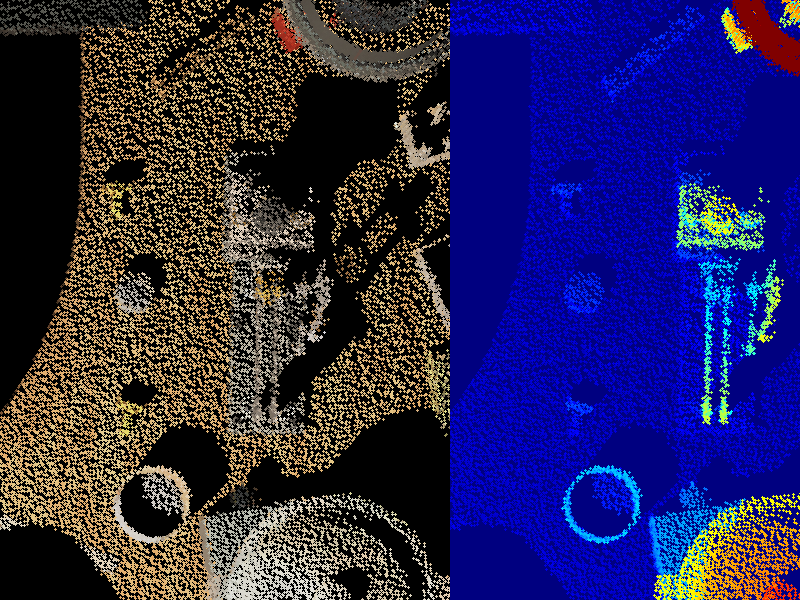

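```bash
cat >> h.py <<'E'
def quat(M):
    q=R.from_matrix(M).as_quat();return np.array([q[3],q[0],q[1],q[2]])
def tool(yaw,tilt,s=1):
    """jaw axis = s*(world x rotated by yaw); tool points down, leaning so that the fingers point
    towards (horizontal, perpendicular) +yhat by tilt (rotation +tilt about xhat)"""
    Z=R.from_euler('z',yaw).as_matrix();X=R.from_euler('x',tilt).as_matrix()
    base=np.c_[[0,s,0],[s,0,0],[0,0,-1]].astype(float)  # columns: tool x,y,z
    return Z@X@base
E
python3 - <<'E'
from cell import env,kin,calibration
from h import *
s=env.get_state();q=s['orientation'];M=R.from_quat([q[1],q[2],q[3],q[0]]).as_matrix()
c=calibration('wrist');Rm=cv2.Rodrigues(np.array(c['rvec']))[0];o=-Rm.T@np.array(c['tvec']).ravel()
print('cam in tool',M.T@(o-s['tcp_pos']),'\n',(M.T@Rm.T).round(3))
for sg in (1,-1):
    for nm,p,t in [('look',(.5,-.2,.30),0),('via',(.44,-.05,.32),0),('g1',(.42,-.06,.075),-.52),('g2',(.43,-.27,.075),-.52),('load',(.565,-.31,.19),.26),('keep',(.6,-.22,.2),0)]:
        j=kin.inverse_kinematics(np.array(p),quat(tool(0,t,sg)));print(sg,nm,None if j is None else np.round(j,2))
E
```

```text
cam in tool [ 0.06638216  0.00083121 -0.07022894] 
 [[ 0.    -0.965 -0.261]
 [ 1.     0.001 -0.001]
 [ 0.001 -0.261  0.965]]
1 look [-0.43  0.34  0.87  1.93 -0.31  1.01  0.58]
1 via [-0.88  0.06  0.91  2.11 -0.06  1.    0.06]
1 g1 [-0.78  0.66  0.59  2.33  0.39  0.42 -0.64]
1 g2 [-0.46  0.8   0.84  2.27 -0.32  0.18  0.48]
1 load [ 0.05  0.7   0.67  1.68 -0.69  1.16  1.  ]
1 keep [-0.42  0.79  1.04  1.78 -0.78  1.05  0.92]
-1 look [-0.65  0.56  1.29  1.94 -0.6   1.11 -2.26]
-1 via [-1.25  0.14  1.36  2.11 -0.16  1.   -2.94]
-1 g1 [-0.45  0.56  0.17  2.31  0.79  0.59  2.12]
-1 g2 [ 0.3   0.58 -0.14  2.23  1.23  0.63  2.2 ]
-1 load [-0.21  1.04  1.26  1.7  -1.12  1.49 -1.82]
-1 keep [-0.5   0.95  1.26  1.79 -0.98  1.2  -2.07]
```

```bash
cat >> h.py <<'E'
def fish_ray(c,uv):
    Rm=cv2.Rodrigues(np.array(c['rvec'],float))[0];t=np.array(c['tvec'],float).ravel()
    uv=np.atleast_2d(uv).astype(float);a=(uv-[c['cx'],c['cy']])/c['fx'];th=np.hypot(a[:,0],a[:,1])+1e-12
    d=np.c_[a*(np.sin(th)/th)[:,None],np.cos(th)]
    return -Rm.T@t, d@Rm
def fish_plane(c,uv,z):
    o,d=fish_ray(c,uv);return o+d*((z-o[2])/d[:,2])[:,None]
def fish_depth(c,d,mask=None):
    v,u=np.nonzero((d>0)&(mask if mask is not None else True))
    o,r=fish_ray(c,np.c_[u,v]);Rm=cv2.Rodrigues(np.array(c['rvec'],float))[0]
    zc=r@Rm[2];return o+r*(d[v,u]/zc)[:,None],u,v
def fish_proj(c,P):
    Rm=cv2.Rodrigues(np.array(c['rvec'],float))[0];t=np.array(c['tvec'],float).ravel()
    X=np.atleast_2d(P)@Rm.T+t;rr=np.hypot(X[:,0],X[:,1])+1e-12;th=np.arctan2(rr,X[:,2])
    return X[:,:2]/rr[:,None]*th[:,None]*c['fx']+[c['cx'],c['cy']]
def snap(n,name):
    import pickle
    from cell import camera,calibration
    c=calibration(n);p,d=camera(n);cv2.imwrite(f"pics/{name}.png",p)
    pickle.dump((c,p,d),open(f"pics/{name}.pkl","wb"));return c,p,d
E
python3 - <<'E'
from cell import env
from h import *
env.reach(np.array([.44,-.05,.32]),quat(tool(0,0)));print(env.get_state()['time'])
env.reach(np.array([.50,-.24,.28]),quat(tool(0,0)));print(env.get_state()['time'])
snap('wrist','w1')
s=env.get_state();print(s['time'],s['tcp_pos'],s['qpos'])
E
```

```text
2.8
3.625
3.675 [ 0.50040711 -0.23827481  0.27990933] [-0.44324821  0.47924701  1.04286949  1.91839696 -0.486281    1.02439021
  0.81669617]
```

View pics/w1.png

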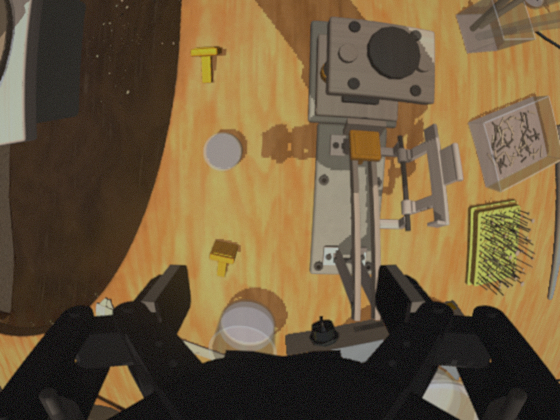

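The wrist view shows everything: the upper blank's head at (207,50) with its post to (210,80), the lower blank's head at (225,248), and the rails from (357,320) up to blank0 at (365,145). The open keeper bar is at about (435,175) with its tab at (453,163). Now I'll measure these.

```bash
python3 - <<'E'
import pickle
from h import *
c,p,d=pickle.load(open('pics/w1.pkl','rb'))
cv2.imwrite('pics/w1a.png',cv2.resize(p[30:100,180:240],None,fx=8,fy=8,interpolation=cv2.INTER_NEAREST))
cv2.imwrite('pics/w1b.png',cv2.resize(p[230:290,195:255],None,fx=8,fy=8,interpolation=cv2.INTER_NEAREST))
cv2.imwrite('pics/w1c.png',cv2.resize(p[120:330,300:480],None,fx=3,fy=2.8,interpolation=cv2.INTER_CUBIC))
hsv=cv2.cvtColor(p,cv2.COLOR_BGR2HSV)
for x0,y0,x1,y1 in ((180,30,240,100),(195,230,255,290)):
    m=np.zeros(p.shape[:2],bool);m[y0:y1,x0:x1]=True
    P,u,v=fish_depth(c,d,m);k=P[:,2]>.006
    m2=np.zeros_like(m);m2[v[k],u[k]]=1
    n,l,st,ce=cv2.connectedComponentsWithStats(m2.astype(np.uint8));i=1+st[1:,4].argmax()
    P,u,v=fish_depth(c,d,l==i);print('bbox',st[i],'bench z',np.median(fish_depth(c,d,m)[0][:,2]).round(4))
    top=P[P[:,2]>.022];print('head top pts',len(top),top.mean(0).round(4),top.min(0).round(4),top.max(0).round(4))
    r=cv2.minAreaRect((top[:,:2]*1e4).astype(np.float32));print('rect mm',np.array(r[0])/1e4,np.array(r[1])/10,r[2])
    po=P[(P[:,2]<.018)];
    if len(po)>5:
        print('post',po.mean(0).round(4),po.min(0).round(4),po.max(0).round(4))
E
```

```text
bbox [191  46  30  37 543] bench z 0.0003
head top pts 231 [ 0.421  -0.0879  0.0275] [ 0.4073 -0.0924  0.0222] [ 0.4346 -0.0822  0.03  ]
rect mm [ 0.42097812 -0.08725236] [ 9.95695496 27.17478638] 88.80755615234375
post [ 0.4213 -0.1031  0.0133] [ 0.4144 -0.1178  0.0066] [ 0.4342 -0.0779  0.0179]
bbox [209 241  29  36 602] bench z 0.0007
head top pts 257 [ 0.4339 -0.3039  0.027 ] [ 0.4194 -0.3124  0.022 ] [ 0.4474 -0.2978  0.0305]
rect mm [ 0.43352046 -0.30459785] [11.25925598 27.6309906 ] 78.30401611328125
post [ 0.4328 -0.3085  0.0128] [ 0.4199 -0.3357  0.0066] [ 0.4484 -0.2929  0.018 ]
```

View pics/w1a.png

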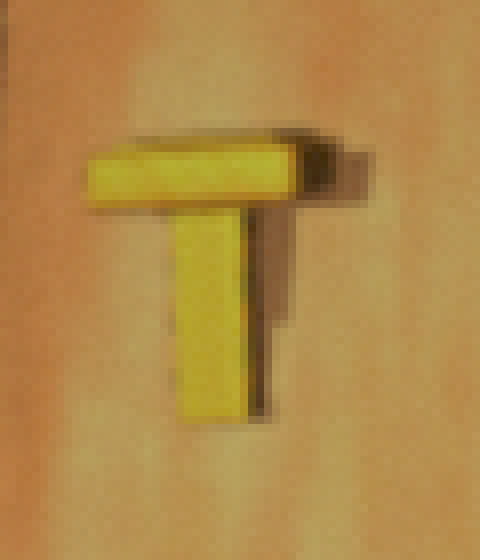

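View pics/w1b.png

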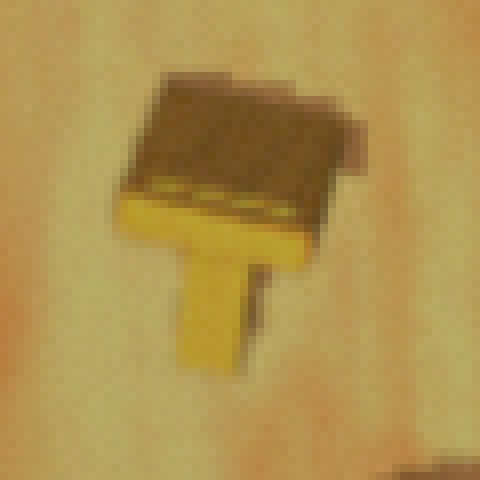

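View pics/w1c.png

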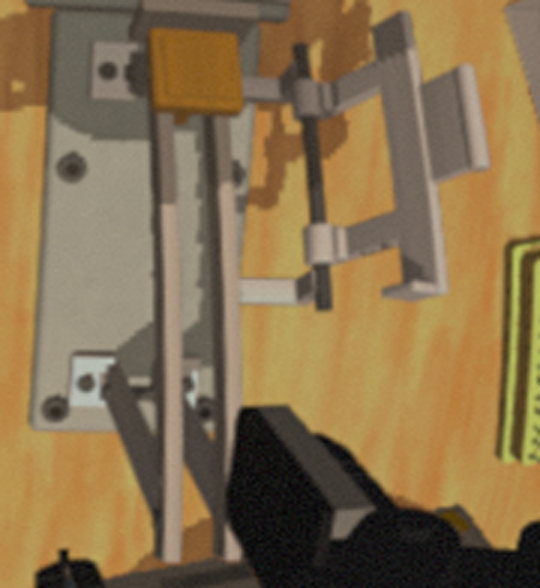

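```bash
python3 - <<'E'
import pickle
from h import *
from cell import calibration
c,p,d=pickle.load(open('pics/w1.pkl','rb'))
def A(l,o): return np.array(l,float)/8+np.array(o)-.5/1*0
for nm,o,near,far,tip in (('b1',(180,30),[(90,208),(297,205)],[(88,150),(297,143)],[(180,420),(248,420)]),
                      ('b2',(195,230),[(117,228),(303,268)],[(122,190),(315,232)],[(178,368),(238,376)])):
    N=fish_plane(c,A(near,o),.0268);F=fish_plane(c,A(far,o),.0292);T=fish_plane(c,A(tip,o),.0098)
    print(nm,'near',N[:,:2].round(4).tolist(),'far',F[:,:2].round(4).tolist(),'tip',T[:,:2].round(4).tolist())
    for q in (N,F):
        v=q[1]-q[0];print('  len',np.hypot(*v[:2]).round(4),'yaw deg',np.degrees(np.arctan2(v[1],v[0])).round(2))
    pv=N.mean(0)-T.mean(0);print('  post yaw',np.degrees(np.arctan2(-pv[0],pv[1])).round(2))
    yaw=np.arctan2(*(N[1]-N[0])[[1,0]]);
    tc=(N.mean(0)+F.mean(0))/2; print('  centre',(tc[:2]+.0041*np.array([-np.sin(yaw),np.cos(yaw)])).round(4))
# rails: depth points
P,u,v=fish_depth(c,d)
k=(P[:,0]>.54)&(P[:,0]<.61)&(P[:,1]<-.20)&(P[:,1]>-.33)&(P[:,2]>.05)&(P[:,2]<.16)
Q=P[k]
# slope plane of rail tops
for y in np.arange(-.33,-.19,.01):
    s=Q[abs(Q[:,1]-y)<.004]; 
    if len(s)<5: continue
    zt=np.percentile(s[:,2],95);s=s[s[:,2]>zt-.006]
    a=s[s[:,0]<s[:,0].mean()];b=s[s[:,0]>s[:,0].mean()]
    print(round(y,3),len(s),zt.round(4),a[:,0].min().round(4),a[:,0].max().round(4),b[:,0].min().round(4),b[:,0].max().round(4))
E
```

```text
b1 near [[0.4076, -0.0915], [0.4345, -0.0933]] far [[0.4078, -0.0843], [0.4348, -0.0856]] tip [[0.4155, -0.1178], [0.4247, -0.1184]]
  len 0.0269 yaw deg -3.71
  len 0.027 yaw deg -2.82
  post yaw -2.05
  centre [ 0.4214 -0.0846]
b2 near [[0.4201, -0.3062], [0.4457, -0.3116]] far [[0.4218, -0.2997], [0.448, -0.3053]] tip [[0.4233, -0.3354], [0.4322, -0.3364]]
  len 0.0262 yaw deg -11.96
  len 0.0268 yaw deg -12.16
  post yaw -10.75
  centre [ 0.4347 -0.3017]
-0.32 52 0.1302 0.5575 0.5619 0.575 0.5792
-0.31 109 0.1273 0.5566 0.563 0.5748 0.578
-0.3 91 0.1216 0.5574 0.563 0.5748 0.5759
-0.29 103 0.1169 0.5582 0.5634 0.5758 0.5781
-0.28 140 0.1122 0.5581 0.5636 0.5757 0.581
-0.27 128 0.1066 0.5591 0.563 0.5761 0.5812
-0.26 136 0.1014 0.5589 0.5645 0.5766 0.5815
-0.25 50 0.1017 0.56 0.5811 0.6015 0.607
-0.24 79 0.0994 0.5998 0.6039 0.6042 0.61
-0.23 120 0.0975 0.6001 0.6049 0.605 0.6099
-0.22 51 0.0887 0.603 0.605 0.605 0.6075
-0.21 51 0.0837 0.6034 0.6054 0.6055 0.6083
-0.2 29 0.0786 0.6031 0.6054 0.6056 0.6086
```

```bash
python3 - <<'E'
import pickle
from h import *
from cell import calibration
src={'w1':pickle.load(open('pics/w1.pkl','rb'))}
for n in ('scene','side'):
    a=np.load(f'pics/{n}0.npz');src[n]=(calibration(n),a['p'],a['d'])
sl=np.tan(np.radians(28))
for n,(c,p,d) in src.items():
    P,u,v=(fish_depth if n=='w1' else depth_pts)(c,d)
    k=(P[:,0]>.545)&(P[:,0]<.592)&(P[:,1]<-.21)&(P[:,1]>-.345)&(P[:,2]>.06)
    Q=P[k]; h=Q[:,2]+sl*(Q[:,1]+.32)   # height offset of the 28deg plane at y=-.32
    z0=np.median(h[h>np.percentile(h,60)]);
    hist,e=np.histogram(h,np.arange(.10,.15,.001));zm=e[hist.argmax()]+.0005
    T=Q[abs(h-zm)<.0025]
    A=np.c_[np.ones(len(T)),T[:,1]+.27];co=np.linalg.lstsq(A,T[:,2],rcond=None)[0]
    # symmetric centre-line: fit x = a + b(y+.27) +- r
    sgn=np.ones(len(T));a,b=.5695,0.02
    for _ in range(20):
        sgn=np.sign(T[:,0]-a-b*(T[:,1]+.27));B=np.c_[np.ones(len(T)),T[:,1]+.27,sgn];s=np.linalg.lstsq(B,T[:,0],rcond=None)[0];a,b=s[:2]
    o=T[:,0]-a-b*(T[:,1]+.27)
    print(n,len(T),'z@-.27',co[0].round(4),'slope deg',np.degrees(np.arctan(-co[1])).round(2),'centre x@-.27',a.round(4),'b',b.round(4),'halfsep',s[2].round(4),
      'off pct',np.percentile(o,[1,5]).round(4),np.percentile(o[o<0],[95,99]).round(4),np.percentile(o[o>0],[1,5]).round(4),np.percentile(o,[95,99]).round(4),'ymin',np.percentile(T[:,1],[0,1,3]).round(4))
E
```

```text
w1 1533 z@-.27 0.1045 slope deg 28.05 centre x@-.27 0.5698 b 0.0342 halfsep 0.0086 off pct [-0.0111 -0.0107] [-0.0061 -0.0057] [0.0063 0.0065] [0.0106 0.0114] ymin [-0.3197 -0.3176 -0.3157]
scene 87 z@-.27 0.1045 slope deg 27.57 centre x@-.27 0.567 b 0.0251 halfsep 0.0089 off pct [-0.0127 -0.0116] [-0.005  -0.0043] [0.0061 0.0066] [0.0117 0.0121] ymin [-0.3187 -0.3183 -0.3174]
side 132 z@-.27 0.1038 slope deg 27.85 centre x@-.27 0.569 b 0.0293 halfsep 0.0087 off pct [-0.0112 -0.0109] [-0.0058 -0.0056] [0.006  0.0063] [0.011  0.0119] ymin [-0.324  -0.3205 -0.3198]
```

Rail fits agree: slope 28.05°, half-separation 8.6 mm against a nominal 8.75, and rail top at 0.130 at y≈-0.318. Now I'll grasp the first blank.

```bash
cat >> h.py <<'E'
G=.42; L=.0658; G2=-G+np.radians(45)
TYAW=-np.arctan(.0342); TS=np.radians(28)
TR=R.from_euler('z',TYAW).as_matrix()@R.from_euler('x',-TS).as_matrix()   # columns track x,y,z
TO=np.array([.5698+.0342*(-.3185+.27),-.3185,.130])
def trk(p): return TO+TR@np.array(p,float)
def pick(C,yaw):
    from cell import env
    M=tool(yaw,-G);a=M[:,2];C=np.array([C[0],C[1],.0146])
    q=quat(M);T=C-a*L
    env.grip(.055,40)
    env.reach(T-a*.06,q)
    hit=env.movel(T,velocity=.1,stop_force=8)
    print('hit',hit,env.get_state()['tcp_pos']-T)
    env.grip(.0,40);s=env.get_state();print('opening',s['opening'],'t',s['time'])
E
python3 - <<'E'
from h import *
from cell import env
print(TR.round(3),trk([0,.038,.004]))
pick((.4214,-.0846),np.radians(-2.6))
snap('wrist','g1')
s=env.get_state();p=s['tcp_pos'].copy();p[2]+=.02
env.movel(p,velocity=.15)
print(env.get_state()['opening'],env.get_state()['force'],env.get_state()['time']);snap('wrist','g1b')
E
```

```text
[[ 0.999  0.03   0.016]
 [-0.034  0.882  0.469]
 [ 0.    -0.469  0.883]] [ 0.56935229 -0.28309081  0.11569187]
hit False [ 0.00036089 -0.00036667  0.00034112]
opening 0.026970369846687353 t 6.1667
0.027116295687850157 [ 0.37041574  0.93349823 -1.01302924] 6.5
```

View pics/g1b.png

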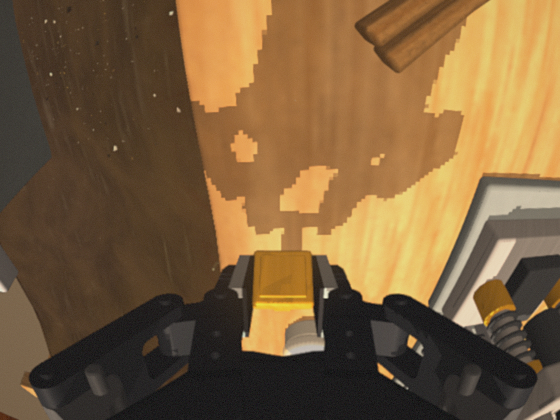

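Blank held squarely between the pads, with its face at (284,280). Next I'll lift and hover over the chute.

```bash
cat >> h.py <<'E'
def place_pose(y,z,x=0,dt=0):
    M=tool(TYAW,G2+dt);return trk([x,y,z])-M[:,2]*L,quat(M)
E
python3 - <<'E'
from h import *
from cell import env
s=env.get_state();p=s['tcp_pos'].copy();p[2]=.2
env.movel(p,velocity=.3)
T,q=place_pose(.038,.055)
env.reach(T,q)
s=env.get_state();print(s['time'],s['tcp_pos']-T,s['opening'],s['qpos'].round(2))
snap('wrist','h1');snap('side','h1s');snap('scene','h1c')
for n,b in (('h1s',(255,185,365,305)),('h1c',(260,170,360,280))):
    p=cv2.imread(f'pics/{n}.png');x0,y0,x1,y1=b;cv2.imwrite(f'pics/{n}z.png',cv2.resize(p[y0:y1,x0:x1],None,fx=4.5,fy=4.5,interpolation=cv2.INTER_CUBIC))
E
```

```text
8.4417 [ 0.00011159  0.0016673  -0.00116121] 0.02691389108634612 [-0.01  0.7   0.76  1.67 -0.79  1.3   1.01]
```

View pics/h1.png

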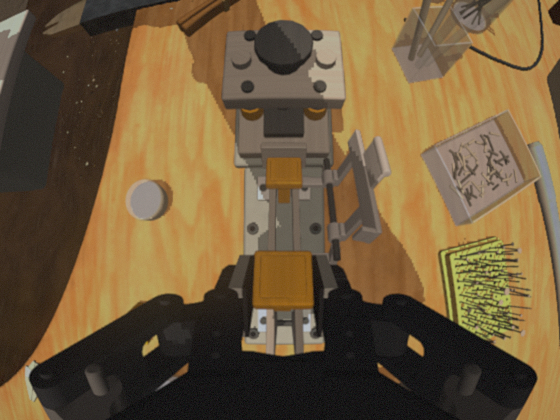

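View pics/h1sz.png

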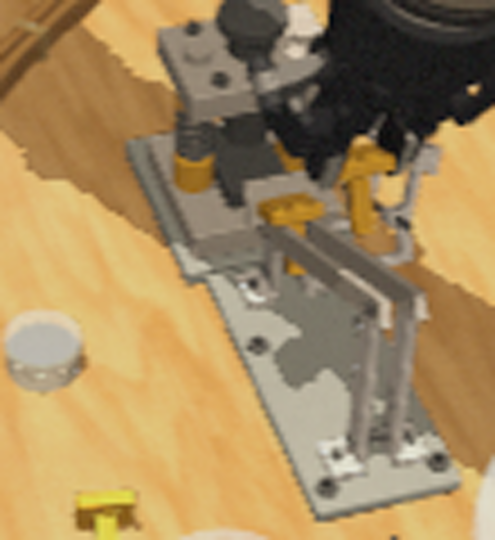

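View pics/h1cz.png

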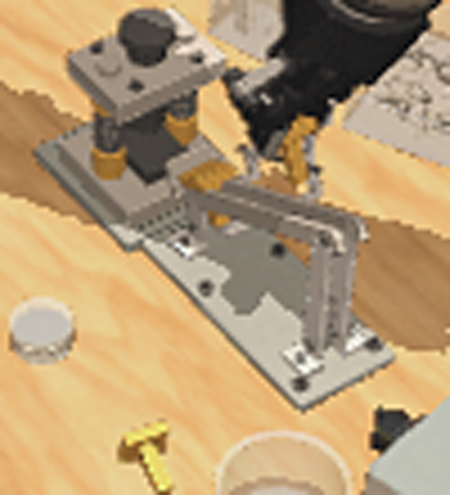

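Side and scene views show the blank upright over the chute with its post normal to the rails. I'll check the cross-slot offset in the wrist depth.

```bash
python3 - <<'E'
import pickle
from h import *
from cell import env
s=env.get_state();print(s['tcp_pos']-place_pose(.038,.055)[0])
c,p,d=pickle.load(open('pics/h1.pkl','rb'))
P,u,v=fish_depth(c,d);Q=(P-TO)@TR
k=(abs(Q[:,0])<.014)&(abs(Q[:,2])<.003)&(Q[:,1]>-.01)&(Q[:,1]<.135)
T=Q[k];print(len(T),T[:,1].min(),T[:,1].max(),np.median(T[:,2]))
a=b=0
for _ in range(20):
    sg=np.sign(T[:,0]-a-b*(T[:,1]-.05));S=np.linalg.lstsq(np.c_[np.ones(len(T)),T[:,1]-.05,sg],T[:,0],rcond=None)[0];a,b=S[:2]
print('rail centre x at y=.05',a.round(5),'b',b.round(4),'half',S[2].round(4))
for y in (.04,.07,.09,.11,.125):
    t=T[abs(T[:,1]-y)<.008]
    if len(t)>6: print(y,len(t),t[:,0].min().round(4),t[t[:,0]<0][:,0].max().round(4),t[t[:,0]>0][:,0].min().round(4),t[:,0].max().round(4))
m=np.zeros(p.shape[:2],bool);m[245:315,245:322]=True
hsv=cv2.cvtColor(p,cv2.COLOR_BGR2HSV);m&=(hsv[...,1]>150)&(hsv[...,0]>8)&(hsv[...,0]<35)
P,u,v=fish_depth(c,d,m);H=(P-TO)@TR;zf=np.median(H[:,2]);H=H[abs(H[:,2]-zf)<.004]
print('head',len(H),np.percentile(H,[1,50,99],axis=0).round(4).tolist(),'mid',((np.percentile(H,1,axis=0)+np.percentile(H,99,axis=0))/2).round(4))
A=np.c_[np.ones(len(H)),H[:,:2]];co=np.linalg.lstsq(A,H[:,2],rcond=None)[0];print('face tilt dz/dx,dz/dy',co[1:].round(3))
# blank0
k=(abs(Q[:,0])<.02)&(Q[:,1]>.13)&(Q[:,1]<.17)&(Q[:,2]>.005)&(Q[:,2]<.011);B=Q[k];print('b0',np.percentile(B,[2,98],axis=0).round(4).tolist())
E
```

```text
[ 0.0005386   0.00209811 -0.00053324]
1502 0.015157867415176725 0.13499352733601838 0.0002832984309733222
rail centre x at y=.05 0.00039 b -0.0057 half 0.0087
0.04 269 -0.0107 -0.0062 0.0071 0.012
0.09 230 -0.0107 -0.0064 0.0064 0.0113
0.11 257 -0.011 -0.0061 0.0062 0.0112
0.125 239 -0.011 -0.0062 0.0062 0.0109
head 3377 [[-0.0137, 0.0267, 0.0553], [-0.0002, 0.0387, 0.0586], [0.013, 0.0537, 0.0604]] mid [-0.0004  0.0402  0.0578]
face tilt dz/dx,dz/dy [-0.014  0.027]
b0 [[-0.0141, 0.1367, 0.0057], [0.014, 0.1656, 0.0104]]
```

Offsets are within about 0.5 mm, against a clearance of 1.25 mm. I'll shift +0.5 mm and lower with a force stop.

```bash
python3 - <<'E'
from h import *
from cell import env
T,q=place_pose(.038,.055,x=.0005);env.movel(T,velocity=.1,rot=q)
f0=env.get_state()['force']
for z in (.02,.0055):
    T,q=place_pose(.038,z,x=.0005)
    hit=env.movel(T,velocity=.06,stop_force=6)
    s=env.get_state();print(z,hit,((s['tcp_pos']-T)@TR).round(4),(s['force']-f0).round(2),s['time'])
    if hit: break
snap('wrist','p1');snap('side','p1s')
p=cv2.imread('pics/p1s.png');cv2.imwrite('pics/p1sz.png',cv2.resize(p[185:305,255:365],None,fx=4.5,fy=4.5,interpolation=cv2.INTER_CUBIC))
E
```

```text
0.02 False [-0.0001 -0.0001 -0.0001] [0.81 0.11 0.7 ] 9.575
0.0055 True [-0.0001  0.0009 -0.0007] [0.47 1.38 4.31] 9.9
```

View pics/p1.png

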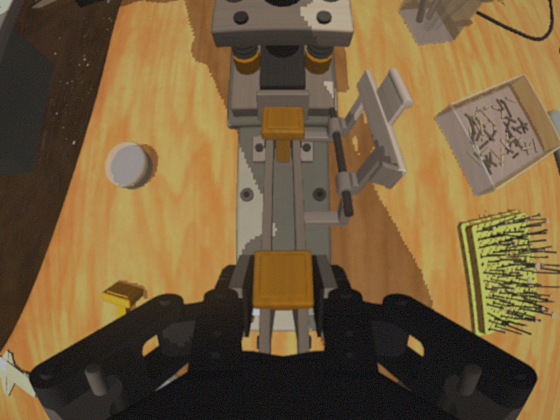

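View pics/p1sz.png

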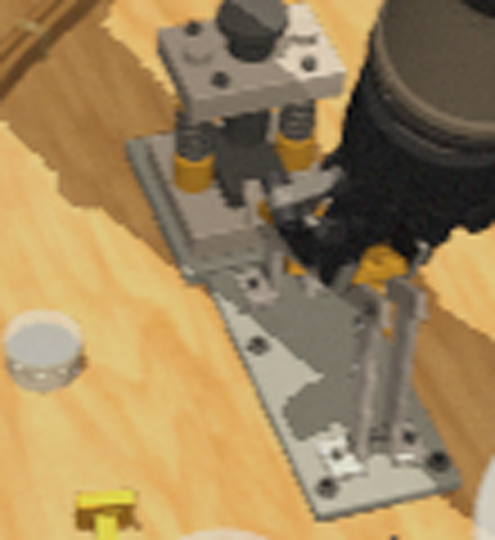

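The post is in the slot and the head is on the rails (contact at about z 4.8 mm). Release and retreat.

```bash
python3 - <<'E'
from h import *
from cell import env
env.grip(.05)
s=env.get_state();print(s['time'])
env.movel(s['tcp_pos']+TR[:,2]*.07,velocity=.25)
c,p,d=snap('wrist','r1');print(env.get_state()['time'])
P,u,v=fish_depth(c,d);Q=(P-TO)@TR
hsv=cv2.cvtColor(p,cv2.COLOR_BGR2HSV)[v,u]
k=(abs(Q[:,0])<.02)&(Q[:,1]>0)&(Q[:,1]<.17)&(Q[:,2]>.005)&(Q[:,2]<.02)&(hsv[:,1]>150);B=Q[k];print(len(B),np.percentile(B,[2,98],axis=0).round(4).tolist())
E
```

```text
10.35
10.825
1898 [[-0.0133, 0.1092, 0.0063], [0.0122, 0.1622, 0.0101]]
```

View pics/r1.png

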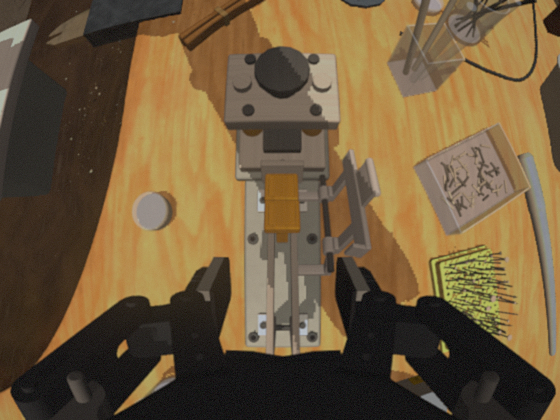

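Both heads are now head to head at y≈0.109–0.162. On to the second blank.

```bash
python3 - <<'E'
from h import *
from cell import env,kin
yaw=np.radians(-11.8);C=np.array([.4347,-.3017,.0146])
M=tool(yaw,-G);a=M[:,2]
for k in (.16,.06,0): print(np.round(kin.inverse_kinematics(C-a*(L+k),quat(M)),2))
env.reach(C-a*(L+.16),quat(M))
pick(C,yaw)
s=env.get_state();p=s['tcp_pos'].copy();p[2]+=.03
env.movel(p,velocity=.15);snap('wrist','g2b');print(env.get_state()['time'])
E
```

```text
[-0.8   0.67  1.25  2.14 -0.33  0.72  0.39]
[-0.6   0.81  1.08  2.18 -0.56  0.52  0.59]
[-0.47  0.88  0.95  2.19 -0.69  0.41  0.7 ]
hit False [0.00054294 0.00010508 0.00055219]
opening 0.026912757351634516 t 13.6
14.0
```

View pics/g2b.png

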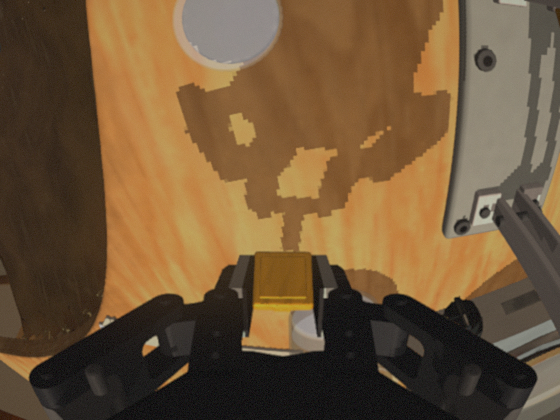

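The second blank is held the same way (face at 284,280). Repeat the placement, with a check before releasing.

```bash
python3 - <<'E'
from h import *
from cell import env
s=env.get_state();p=s['tcp_pos'].copy();p[2]=.23
env.movel(p,velocity=.3)
T,q=place_pose(.038,.06,x=.0005);env.reach(T,q);env.movel(T,velocity=.1,rot=q);env.dwell(.1)
s=env.get_state();print(s['time'],((s['tcp_pos']-T)@TR).round(4),s['opening'])
c,p,d=snap('wrist','h2')
P,u,v=fish_depth(c,d);Q=(P-TO)@TR;hsv=cv2.cvtColor(p,cv2.COLOR_BGR2HSV)[v,u]
T=Q[(abs(Q[:,0])<.014)&(abs(Q[:,2])<.003)&(Q[:,1]<.105)&(Q[:,1]>.0)];sg=np.sign(T[:,0]);S=np.linalg.lstsq(np.c_[np.ones(len(T)),T[:,1]-.05,sg],T[:,0],rcond=None)[0];print('rail',S.round(4))
H=Q[(u>245)&(u<322)&(v>245)&(v<315)&(hsv[:,1]>150)];H=H[abs(H[:,2]-np.median(H[:,2]))<.004];print('head',((np.percentile(H,1,axis=0)+np.percentile(H,99,axis=0))/2).round(4))
co=np.linalg.lstsq(np.c_[np.ones(len(H)),H[:,:2]],H[:,2],rcond=None)[0];print('tilt',co[1:].round(3))
f0=env.get_state()['force']
for z in (.02,.0055):
    T,q=place_pose(.038,z,x=.0005)
    hit=env.movel(T,velocity=.06,stop_force=6)
    s=env.get_state();print(z,hit,((s['tcp_pos']-T)@TR).round(4),(s['force']-f0).round(2),s['time'])
    if hit: break
if z<.01:
    env.grip(.05);s=env.get_state()
    env.movel(s['tcp_pos']+TR[:,2]*.07,velocity=.25)
c,p,d=snap('wrist','r2');print(env.get_state()['time'])
P,u,v=fish_depth(c,d);Q=(P-TO)@TR;hsv=cv2.cvtColor(p,cv2.COLOR_BGR2HSV)[v,u]
k=(abs(Q[:,0])<.02)&(Q[:,1]>0)&(Q[:,1]<.17)&(Q[:,2]>.005)&(Q[:,2]<.02)&(hsv[:,1]>150);B=Q[k];print(len(B),np.percentile(B,[2,98],axis=0).round(4).tolist())
k=(Q[:,0]>.02)&(Q[:,0]<.11)&(Q[:,1]>.05)&(Q[:,1]<.17)&(Q[:,2]>.0)
np.save('pics/keeper.npy',Q[k])
E
```

```text
15.8167 [0.0001 0.001  0.0003] 0.026834094616670887
rail [ 0.0004 -0.0059  0.0087]
head [0.0003 0.0387 0.0624]
tilt [-0.014  0.03 ]
0.02 False [-0.     -0.0001  0.    ] [-0.15 -0.48 -0.34] 16.6833
0.0055 True [0.0003 0.0008 0.0001] [0.24 0.01 3.19] 16.9917
17.8167
3100 [[-0.013, 0.0815, 0.0067], [0.0127, 0.1607, 0.0103]]
```

View pics/r2.png

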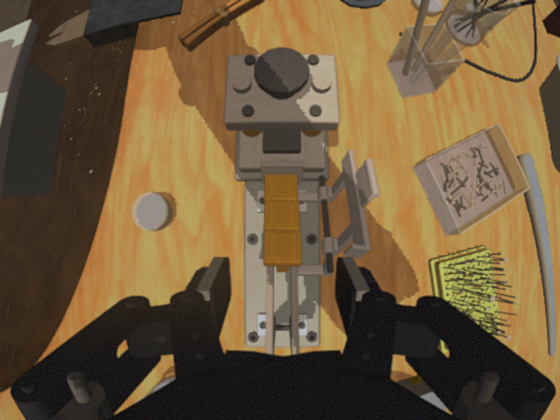

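All three sit in a row (81.5–161 mm, as expected). Now the keeper angle.

```bash
python3 - <<'E'
import numpy as np
Q=np.load('pics/keeper.npy')
k=(Q[:,1]>.10)&(Q[:,1]<.136)
x=Q[k,0]-.034;z=Q[k,2]-.007;r=np.hypot(x,z);th=np.arctan2(z,-x)
for r0 in (.02,.03,.036,.042,.046,.05,.054,.058):
    m=abs(r-r0)<.003
    if m.sum()>2: print(r0,m.sum(),np.percentile(th[m],[5,50,95]).round(2),'y',np.percentile(Q[k][m,1],[5,95]).round(3),'x,z',np.median(Q[k][m][:,[0,2]],axis=0).round(4))
m=r>.05;print(np.median(Q[k][m],axis=0).round(4))
E
```

```text
0.03 153 [2.01 2.03 2.06] y [0.102 0.135] x,z [0.0477 0.0346]
0.036 205 [2.   2.02 2.03] y [0.102 0.133] x,z [0.0496 0.0395]
0.042 243 [2.   2.02 2.05] y [0.102 0.133] x,z [0.0521 0.0445]
0.046 179 [1.99 2.01 2.04] y [0.104 0.131] x,z [0.0536 0.049 ]
0.05 211 [1.99 2.   2.02] y [0.104 0.131] x,z [0.055  0.0525]
0.054 212 [1.98 2.   2.03] y [0.104 0.131] x,z [0.0565 0.0559]
0.058 316 [1.98 2.   2.05] y [0.104 0.131] x,z [0.0586 0.0601]
[0.0574 0.1158 0.0589]
```

```bash
cat >> h.py <<'E'
KM=tool(TYAW,0);W=.0145
def ktcp(corner):
    """TCP for a vertical tool whose tip's lower, -x, uphill edge is at track point corner"""
    e=trk(corner);X=KM[:,1]*np.sign(KM[0,1]);Y=np.array([-X[1],X[0],0])
    return e+X*W+Y*.011+np.array([0,0,.073])
def arc(th,r=.040,y=.116): return [.034-r*np.cos(th)+.008*np.sin(th),y,.007+r*np.sin(th)+.008*np.cos(th)]
E
python3 - <<'E'
from h import *
from cell import env,kin
q=quat(KM)
for p in ([.092,.116,.10],[.092,.116,.042],arc(2.),arc(0)): print(ktcp(p).round(4),np.round(kin.inverse_kinematics(ktcp(p),q),2))
env.grip(0,40)
env.reach(ktcp([.092,.116,.11]),q)
hit=env.movel(ktcp([.092,.116,.042]),velocity=.15,rot=q,stop_force=8)
s=env.get_state();print(hit,s['time'],s['opening'],s['force'].round(2));snap('wrist','k1');snap('side','k1s')
p=cv2.imread('pics/k1s.png');cv2.imwrite('pics/k1sz.png',cv2.resize(p[165:285,265:385],None,fx=4.5,fy=4.5,interpolation=cv2.INTER_CUBIC))
E
```

```text
[ 0.6801 -0.1619  0.2368] [-0.34  0.7   0.76  1.59 -0.53  1.07  0.53]
[ 0.6791 -0.1891  0.1856] [-0.28  0.76  0.74  1.61 -0.58  1.    0.6 ]
[ 0.645  -0.1888  0.1839] [-0.3   0.72  0.74  1.7  -0.57  0.96  0.63]
[ 0.5808 -0.1984  0.1618] [-0.3   0.66  0.74  1.86 -0.58  0.85  0.71]
False 19.5833 -9.63378868188342e-05 [ 0.13 -0.3   0.08]
```

View pics/k1.png

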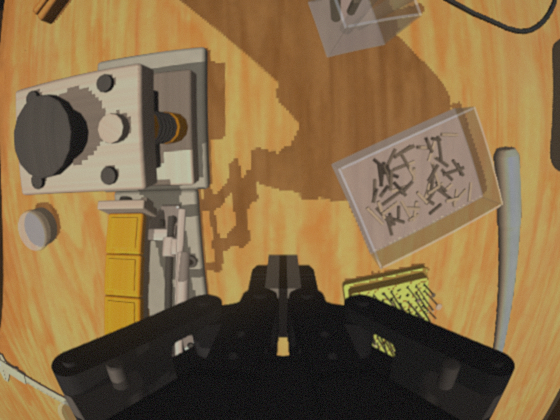

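View pics/k1sz.png

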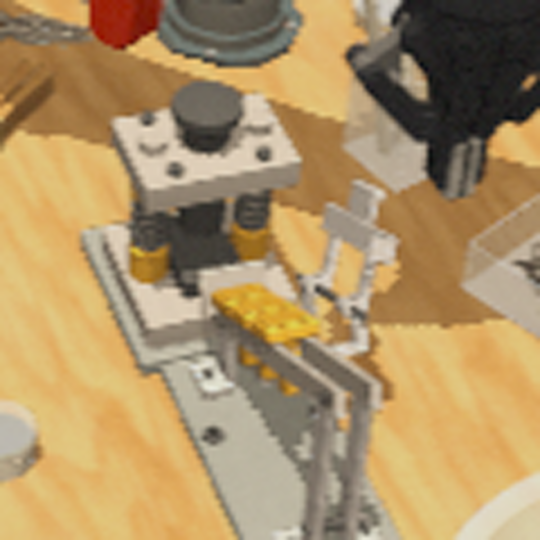

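Closed fingers stand to the +x side of the keeper at tab level, and the three heads are in a row at (122,215–320). Sweep the arc over.

```bash
sed -i 's/W=.0145/W=.010/' h.py; python3 - <<'E'
from h import *
from cell import env
f0=env.get_state()['force']
for th in (2.0,1.7,1.4,1.15,.9,.7):
    hit=env.movel(ktcp(arc(th)),velocity=.1,stop_force=15)
    s=env.get_state();print(th,hit,(s['force']-f0).round(2),round(s['time'],2))
    if hit: break
snap('wrist','k2');snap('side','k2s')
p=cv2.imread('pics/k2s.png');cv2.imwrite('pics/k2sz.png',cv2.resize(p[165:285,265:385],None,fx=4.5,fy=4.5,interpolation=cv2.INTER_CUBIC))
E
```

```text
2.0 False [ 2.37 -0.82 -0.03] 20.22
1.7 False [ 1.28 -0.48 -0.89] 20.49
1.4 False [ 1.46 -0.92 -0.89] 20.77
1.15 False [ 1.74 -0.64 -0.5 ] 21.02
0.9 False [ 1.49 -0.66 -0.06] 21.27
0.7 False [ 1.57 -0.4  -0.44] 21.52
```

View pics/k2.png

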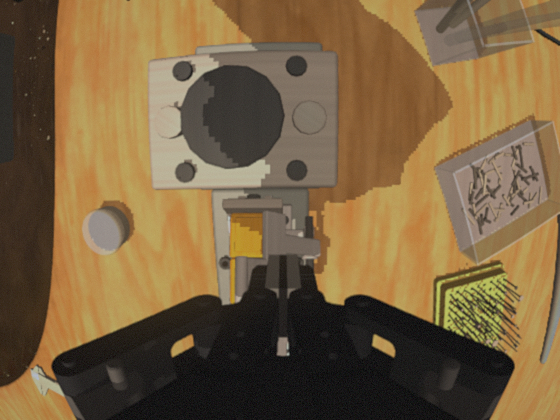

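View pics/k2sz.png

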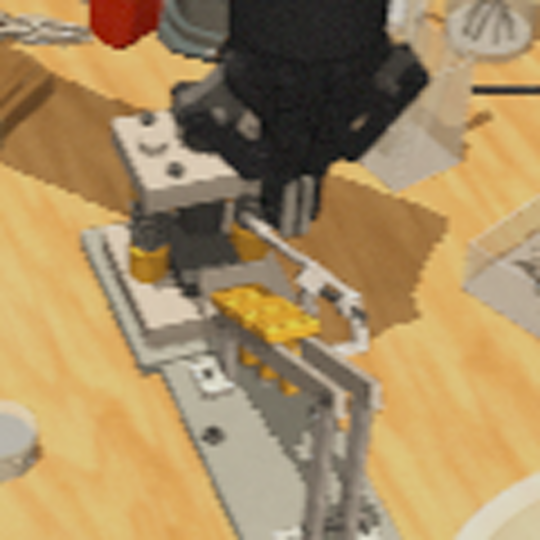

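Tracking well; the keeper has swung over to about 0.9 rad. Continue down to shut.

```bash
python3 - <<'E'
from h import *
from cell import env
f0=env.get_state()['force']
for th in (.45,.25,.1,0,-.06,-.12):
    hit=env.movel(ktcp(arc(th)),velocity=.06,stop_force=10)
    s=env.get_state();print(th,hit,(s['force']-f0).round(2),((s['tcp_pos']-ktcp(arc(th)))@TR).round(4),round(s['time'],2))
    if hit: break
snap('side','k3s')
s=env.get_state();env.movel(s['tcp_pos']+[0,0,.08],velocity=.2)
env.reach(np.array([.57,-.24,.30]),quat(tool(TYAW,0)))
env.dwell(.2)
c,p,d=snap('wrist','k4');snap('side','k4s')
p=cv2.imread('pics/k4s.png');cv2.imwrite('pics/k4sz.png',cv2.resize(p[165:285,265:385],None,fx=4.5,fy=4.5,interpolation=cv2.INTER_CUBIC))
P,u,v=fish_depth(c,d);Q=(P-TO)@TR
print('t',env.get_state()['time'],env.get_state()['force'])
for xr in ((-.024,-.017),(-.016,-.008),(-.006,.006),(.01,.02),(.022,.03)):
    for yr in ((.075,.1),(.105,.13),(.135,.155)):
        t=Q[(Q[:,0]>xr[0])&(Q[:,0]<xr[1])&(Q[:,1]>yr[0])&(Q[:,1]<yr[1])&(Q[:,2]>.005)&(Q[:,2]<.06)]
        if len(t)>5: print(xr,yr,len(t),np.percentile(t[:,2],[10,50,90]).round(4))
E
```

```text
0.45 False [-0.09  0.3   0.78] [-0.0006 -0.0001 -0.0004] 21.93
0.25 False [0.21 0.65 0.28] [-0.0005 -0.     -0.0004] 22.22
0.1 False [-0.39  0.43 -0.47] [-0.0003 -0.     -0.0004] 22.47
0 False [-0.08  0.28  0.38] [-0.0002 -0.     -0.0002] 22.72
-0.06 False [-0.27  0.61  2.85] [0.0004 0.     0.0003] 22.97
-0.12 False [-2.99  6.89 16.47] [ 0.0008 -0.      0.002 ] 23.22
t 24.5167 [-0.24129045 -0.6379891  -0.65062129]
(-0.024, -0.017) (0.105, 0.13) 219 [0.0149 0.0168 0.0181]
(-0.016, -0.008) (0.075, 0.1) 132 [0.0071 0.0082 0.0094]
(-0.016, -0.008) (0.105, 0.13) 240 [0.0144 0.0152 0.0161]
(-0.016, -0.008) (0.135, 0.155) 153 [0.0068 0.0085 0.0097]
(-0.006, 0.006) (0.075, 0.1) 431 [0.0145 0.0153 0.0162]
(-0.006, 0.006) (0.105, 0.13) 364 [0.0145 0.0153 0.0161]
(-0.006, 0.006) (0.135, 0.155) 261 [0.0145 0.0154 0.0162]
(0.01, 0.02) (0.075, 0.1) 189 [0.0077 0.0149 0.016 ]
(0.01, 0.02) (0.105, 0.13) 105 [0.007  0.0082 0.0093]
(0.01, 0.02) (0.135, 0.155) 152 [0.0081 0.0151 0.0161]
(0.022, 0.03) (0.075, 0.1) 120 [0.0139 0.015  0.0161]
(0.022, 0.03) (0.135, 0.155) 107 [0.0139 0.0152 0.0162]
```

View pics/k4.png

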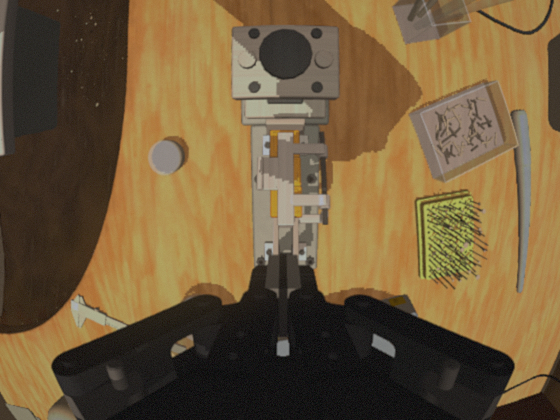

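View pics/k4sz.png

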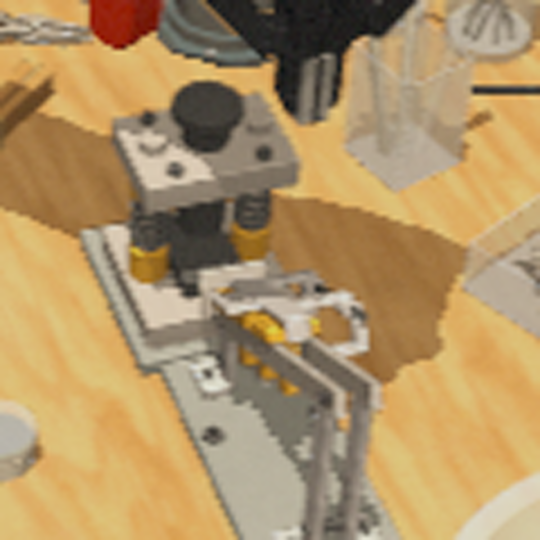

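The bar lies level: 15.3 mm over the slot and 15.1 mm near the hinge, under 0.02 rad. The head faces are at 8.2–8.5 mm, and the robot is clear of everything. Handing in.

```bash
python3 - <<'E'
from cell import job,env
job.job_done();print(env.get_state()['time'])
E
```

```text
the job is handed in; nothing more can be done
the job is handed in; nothing more can be done
```

The job is handed in: both blanks hang in the chute behind the first one and the keeper is shut over the row. At my last reading the clock was at 24.5 s of the 61 s allowed.

I gripped each blank by its head sides with the tool tilted, turned it 45° and lowered its post into the slot until the head touched the rails. On release each slid down head to head. I then swung the keeper over with the closed fingers and pressed it down.

**Last checks, from the wrist camera's depth:**
- **Row:** before closing, the three heads filled y ≈ 81.5–161 mm against about 81–165 mm expected, within about 0.5 mm of the slot centre. After closing, the visible head faces were at 8.2–8.5 mm (8 mm is flat on the rails).
- **Keeper:** the bar lies level at 15.1–15.4 mm against 15 mm nominal, so I estimate under 0.02 rad from shut.
- **Robot:** it stood clear above everything at hand-in.

**Differences and gaps:**
- The scene camera put the chute 2–3 mm off in x compared with the side and wrist cameras. I used the wrist values, which proved right when the posts went in.
- The final press on the keeper peaked at about 18 N, although I had asked for a stop at 10 N.
- I did not measure the loose items again at the end. The pot looked in place in the last views, and nothing suggested contact with the others.

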